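Start the decorating wheel

TASK

Start the powered decorating wheel from its key deck: first push the raised end of the rocker fully down so it tips over, then press the long bar key all the way in so it stays down, and last press the large round button all the way down, hold it there for about a second and let go. Use only the fingertips: leave the small square key up, and do not move or pick up the vase on the wheel, the paint tub, the brush or the cup.

Things in the scene. Friction and masses are not known exactly. Their poses are not given: they have to be found in the camera images.
- machine: fixed grey box, 220 x 460 x 60 mm. Origin at table height under the centre of its dark 190 mm square key deck; x away from the robot, y along the length to the wheel (grey disc, radius 100 mm, top 85 mm high, centre 240 mm along y). Deck top 60 mm high; on it 4 key pods (bezels 76 mm square, 10 mm high; same yaw) at x, y = +-42 mm, in varying order.
- rocker_far_pad (a point): point to press on the black rocker (68 mm along machine x, 30 wide, a shallow V): top of its far (+x) half, 19 mm from the hinge axis, moving with it. At the start the far half stands up: this point about 86 mm above the table, the half's end 91 mm. Fully down the half lies level, top 78 mm above the table. Friction 2 to 4 N here; stays where left; rigid at its stop.
- rocker (a joint): tilt of the rocker, rad: about -0.2 at the start (far end up), +0.2 when the far end is pushed fully down
- bar_key_top (a point): centre of the top of the long black bar key (22 mm along machine x by 56 mm along machine y), 82 mm above the table when up; moves straight down 7 mm against about 3 N of friction and stays where it is left; rigid at its stop
- bar_key (a joint): travel of the bar key, m: 0 up, 0.007 fully in
- round_button_top (a point): centre of the flat top of the large round black button (diameter 44 mm, steel collar 54 mm), 84 mm above the table when up; a spring button, 7 mm travel, about 2.3 N to start and 5.5 N when fully down, comes back up when released; rigid at its stop
- round_button (a joint): travel of the round button, m: 0 up, 0.007 fully down
- square_key_top (a point): centre of the top of the small black square key (22 x 22 mm), 82 mm above the table; not to be pressed (same 7 mm travel and about 3 N as the bar key)
- square_key (a joint): travel of the square key, m: 0 up, 0.007 fully in
- vase_mid (a point): mid-height of the loose white vase, 200 mm tall, 110 mm widest diameter, standing near the middle of the wheel, so its top is 285 mm above the table; leave alone
- tub_mid (a point): mid-height of the loose lidded paint tub, 95 mm tall, 98 mm diameter, on the table at the machine's right; leave alone
- brush_mid (a point): middle of the loose flat paint brush lying on the table, about 176 mm long, 46 mm wide, 14 mm high; leave alone
- cup_mid (a point): mid-height of the loose white cup, 90 mm tall, 72 mm diameter, on the table beyond the machine; leave alone
Mind the look-alikes: they are no part of the job. What is shaped like the part that bears vase_mid but purple is not meant.

How it is judged:
By the outcome, as a careful person would: the job done as asked, in the order asked, and still so for the second after the job is handed in, with the robot touching nothing.
It also fails if it takes over 51 s, if anything falls off the work surface, if the arm or the gripper's body presses on something with over 40 N, if the wrist force passes 120 N, or if a joint passes its speed limit or range.

ROBOT

A 6-joint arm with a two-finger parallel gripper is mounted at the origin on the work surface. World frame = base frame: x ahead of the robot, y to its left, z up, the work surface at z = 0. Lengths are in m, angles in degrees, forces in N, time in s.
With the tool pointing down it reaches from about 0.35 to 0.875 m from the base axis. Payload 4.2 kg.
Tool frame: the origin (TCP) lies at the very end of the fingers, on their centre line; the grasp point (between the pads) lies 19 mm behind it; z points along the fingers, y is the direction in which the jaws open and shut (so a half turn about z gives the same grasp; the last joint's range is limited). The gripper opens to 87 mm and grips with 3 to 60 N. Pads are 19 mm wide; open, the fingers measure 117 mm over their backs; the gripper's body (75 mm by 190 mm) begins 51 mm behind the grasp point.
Start: joints at [78.53, 22.042, 0.453, 0, -68.411, -14.817], TCP at [0.277, 0.56, 0.194] pointing down, gripper open.
Joint ranges: [-179.83, 179.83], [-69.29, 118.12], [-61.27, 80.66], [-181.25, 117.63], [-171.15, -9.14], [-177.46, 177.46]. Speed limits (degrees/s): [159.86, 159.86, 180, 180, 180, 180].

INTERFACE

Orientations are given as a 3x3 rotation matrix whose columns are the frame's x, y, z axes.
In Python, from station import r, imaging gives the robot as it stands. The module is installed in compiled form; this text tells all that it offers.
- The arm moves only by the tool move_arm, never from a script. Its argument "motion" is one flat list of numbers, 7 for each row, row after row: the shift along the tool's x, y, z in units of 40 mm (1.0 is 40 mm), then the turn, a rotation vector about the tool's x, y, z in units of 5 degrees (1.0 is 5 degrees), then the gripper's target within -1 to 1 (shut at 1, half-way at 0, fully open at -1). In form: [dx, dy, dz, wx, wy, wz, gripper, dx, dy, dz, wx, wy, wz, gripper, ...]. A call has 1 to 20 rows; each row is the pose to reach, as a shift and turn from the pose measured when the call began, along the tool's axes at that moment; what a row does not reach only later rows make up. A row lasts 1/12 s, in which the tool goes at most 41.7 mm and 7.16 degrees, less where a joint would pass 70% of its speed; a pose out of reach is approached as far as the arm can. A call with a gripper value outside its range is refused whole. The fingers move at their own pace and stop on an object; the grip force is fixed at half the most. Time passes only in rows, so rows that repeat a pose let the fingers close. It gives the time, the measured TCP pose, the force and the opening at its end, in the units of the state.
- r.sense(): the state, without advancing time (a new reading comes with each control period).
- imaging.capture(name): name is "scene" or "top" or "wrist"; returns the picture (384x512x3 uint8, blue, green, red); there is no depth.
- imaging.camera_params(name): a dict with "intrinsics" (3x3 intrinsics, pixels), "world_from_camera" (4x4, takes a point from camera to world coordinates). Camera axes: x right, y down, z forward; pixel columns grow to the right and rows downward; lengths in m; the calibration is good to about 2 mm. A picture is of the moment at which its call begins: read the wrist's pose just before it. camera_params takes no time and is no camera call; for the wrist camera it gives the pose at the moment of the call.
- r.finish_job(): hands the job in, once; it reports no verdict.
The state is a dict: "time_s": time; "joints": joint angles; "joint_velocities": joint speeds; "effort": joint torques, N m; "tcp_pos": TCP position; "ee_rot": TCP orientation; "wrist_force": force on the tool from outside, world axes, zero at the start; "moment": the same for the moment, N m; "gripper_width": opening from 0.0 (shut) to 1.0 (fully open).
Only numpy, scipy, OpenCV 4.12 (cv2) and the standard library are available. Lean on these libraries where they do the work, as an engineer would, in place of code of your own. Each camera call takes 0.05 s, during which the arm holds its last target.

## Working session

There is one attempt and no reset: what is moved stays moved. The work goes in short steps, Python scripts to look and compute and a tool call to move; the robot and the scene stay as the last step left them, time stands still between calls to the robot, and variables do not carry over. Pictures are saved under pics/ and viewed, and the job is handed in when it is done.

Besides the shell and the picture viewer there is one more tool, called after ">>>" by a JSON object that holds its "name" and its "arguments". move_arm: Moves the arm, as the interface text tells. Its arguments: {"type":"object","properties":{"motion":{"type":"array","items":{"type":"number"}}},"required":["motion"]}

```bash
mkdir -p pics; python3 - <<'E'
from station import r, imaging
import cv2
s=r.sense(); print(s['time_s'],s['tcp_pos'],s['ee_rot'],s['wrist_force'],s['gripper_width'])
for n in ("scene","top","wrist"):
    p=imaging.camera_params(n); print(n,p)
    cv2.imwrite(f"pics/{n}0.png",imaging.capture(n))
E
```

```text
0.0 [0.27646249 0.55978695 0.19286631] [[ 8.96510622e-01 -4.43021317e-01 -9.04040568e-04]
 [-4.43022236e-01 -8.96508504e-01 -1.94944833e-03]
 [ 5.31671070e-05  2.14821121e-03 -9.99997691e-01]] [0.08628342 0.26181804 0.03957551] 1.000938239806652
scene {'intrinsics': array([[400.09446566,   0.        , 262.21461803],
       [  0.        , 400.09446566, 191.6240938 ],
       [  0.        ,   0.        ,   1.        ]]), 'world_from_camera': array([[ 0.75079884,  0.37494336, -0.54380013,  1.29382422],
       [ 0.6604304 , -0.41175538,  0.62792451, -0.89103533],
       [ 0.01152349, -0.83058713, -0.55676945,  0.87589935],
       [ 0.        ,  0.        ,  0.        ,  1.        ]])}
top {'intrinsics': array([[351.26893131,   0.        , 256.29478899],
       [  0.        , 351.26893131, 195.92193295],
       [  0.        ,   0.        ,   1.        ]]), 'world_from_camera': array([[ 0.01743784, -0.99051822,  0.13627021,  0.4056484 ],
       [-0.99981026, -0.01609106,  0.01097851, -0.04535213],
       [-0.00868168, -0.13643579, -0.99061087,  1.20699465],
       [ 0.        ,  0.        ,  0.        ,  1.        ]])}
wrist {'intrinsics': array([[302.41699243,   0.        , 253.62204761],
       [  0.        , 302.41699243, 190.84194518],
       [  0.        ,   0.        ,   1.        ]]), 'world_from_camera': array([[-0.4427963 , -0.85992347, -0.25389577,  0.34487074],
       [-0.89662005,  0.42529639,  0.12326987,  0.52552903],
       [ 0.0019783 ,  0.28223149, -0.95934429,  0.38385803],
       [ 0.        ,  0.        ,  0.        ,  1.        ]])}
```

View pics/scene0.png

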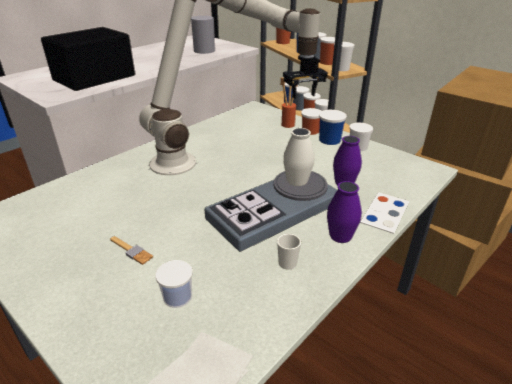

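View pics/top0.png

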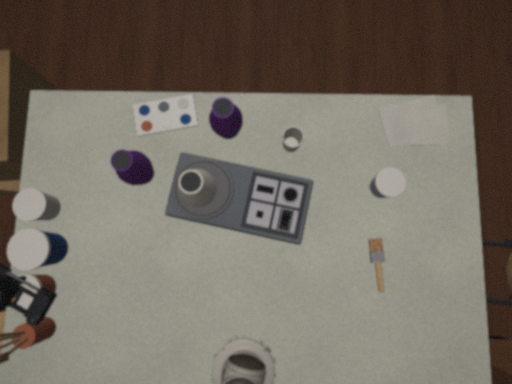

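View pics/wrist0.png

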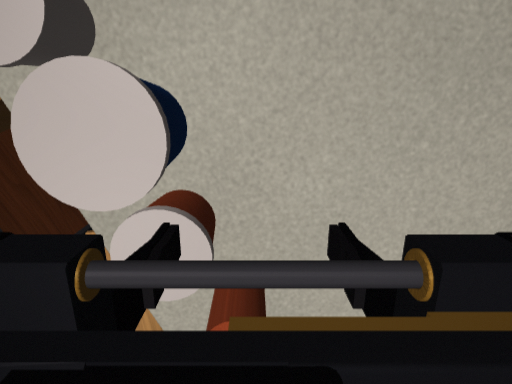

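The top view shows the machine. The bar key is at about (265,188), the round button at (291,194), the square key at (260,214) and the rocker at (286,219). The wheel with the vase is to the left. Next I'll measure these points.

```bash
cat > h.py <<'E'
import numpy as np
from station import r, imaging
def ray(n,uv,z,P=None):
    P=P or imaging.camera_params(n); K=P['intrinsics'];T=P['world_from_camera']
    d=T[:3,:3]@np.linalg.inv(K)@np.array([uv[0],uv[1],1.]); o=T[:3,3]
    return o+d*(z-o[2])/d[2]
def proj(n,p,P=None):
    P=P or imaging.camera_params(n); T=np.linalg.inv(P['world_from_camera']); q=P['intrinsics']@(T[:3,:3]@np.asarray(p)+T[:3,3]); return q[:2]/q[2]
E
python3 - <<'E'
from h import *
import cv2
im=cv2.imread('pics/top0.png'); c=im[150:255,155:325]
cv2.imwrite('pics/topc.png',cv2.resize(c,None,fx=4.5,fy=4.5,interpolation=cv2.INTER_CUBIC))
im2=cv2.imread('pics/scene0.png'); c=im2[165:250,195:345]
cv2.imwrite('pics/scenec.png',cv2.resize(c,None,fx=5,fy=5,interpolation=cv2.INTER_CUBIC))
g=im.min(axis=2); m=np.zeros_like(g); m[165:240,238:312]=(g[165:240,238:312]>115)*255
n,l,st,ce=cv2.connectedComponentsWithStats(m)
for i in range(1,n):
    if st[i,4]>100:
        cs,_=cv2.findContours((l==i).astype('uint8'),cv2.RETR_EXTERNAL,cv2.CHAIN_APPROX_NONE)
        rr=cv2.minAreaRect(cs[0]); print(st[i],rr, ray('top',rr[0],.07))
E
```

```text
[245 165  67  15 517] ((278.0, 172.0), (14.0, 66.0), 90.0) [ 0.64281197 -0.10291058  0.07      ]
[252 177  26  25 359] ((264.7115478515625, 188.9423065185547), (22.553354263305664, 21.96500587463379), 11.309930801391602) [ 0.5855793  -0.05991769  0.07      ]
[277 182  26  26 315] ((289.78289794921875, 194.34634399414062), (22.489458084106445, 22.140243530273438), 12.094757080078125) [ 0.56902736 -0.14204905  0.07      ]
[303 194   9  46 228] ((307.0, 216.5), (45.0, 8.0), 90.0) [ 0.49748605 -0.19805584  0.07      ]
[247 201  26  26 459] ((259.30975341796875, 213.88778686523438), (22.768829345703125, 22.55929946899414), 12.094757080078125) [ 0.50338456 -0.04355822  0.07      ]
[272 207   9  22 103] ((275.6926574707031, 217.4341278076172), (4.609640598297119, 21.791027069091797), 12.094757080078125) [ 0.49275915 -0.09679409  0.07      ]
[238 232  34   8 145] ((254.5, 235.5), (7.0, 33.0), 90.0) [ 0.43342817 -0.02921852  0.07      ]
```

View pics/topc.png

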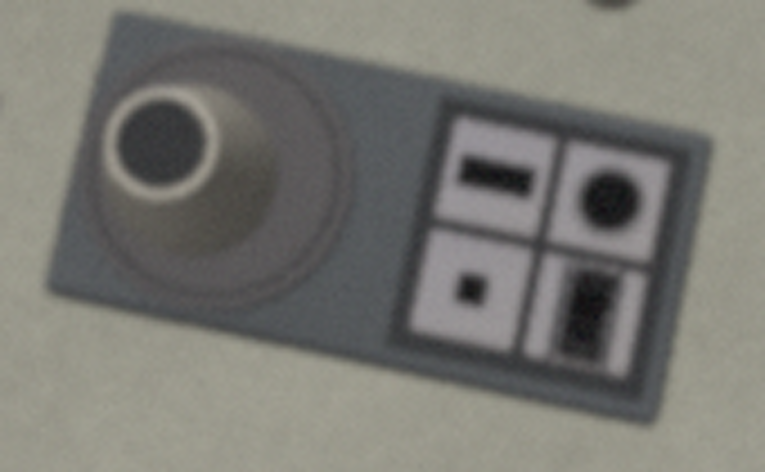

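View pics/scenec.png

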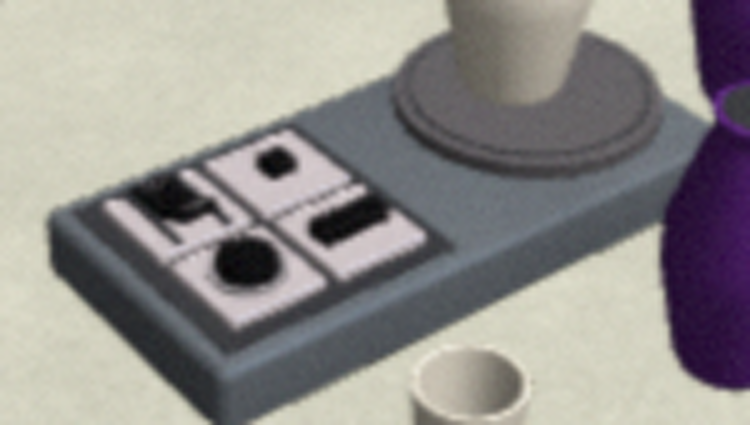

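```bash
python3 - <<'E'
from h import *
import cv2
im=cv2.imread('pics/scene0.png'); g=im.max(axis=2)
t=cv2.imread('pics/top0.png').max(axis=2)
a=np.deg2rad(-11.4); X=np.array([np.cos(a),np.sin(a)]);Y=np.array([-X[1],X[0]])
C=np.array([.5362,-.0928])
K=dict(rock=(-42,-42,.08),far=(-42+19,-42,.086),bar=(42,42,.082),round=(42,-42,.084),sq=(-42,42,.082))
for k,(x,y,z) in K.items():
    p=C+X*x/1e3+Y*y/1e3
    print(k,p,end=' ')
    for n,G in(('top',t),('scene',g)):
        u=proj(n,[*p,z]); print(n,u.round(1),end=' ')
        m=(G<60).astype('uint8'); nn,l,st,ce=cv2.connectedComponentsWithStats(m)
        i=min(range(1,nn),key=lambda i:np.linalg.norm(ce[i]-u)); print(ce[i].round(1),st[i,4],ray(n,ce[i],z)[:2].round(4),end=' ')
    print()
s=r.sense();R=s['ee_rot'];
E
```

```text
rock [ 0.486727   -0.12566978] top [284.8 219.2] [285.  219.4] 154 [ 0.4861 -0.1263] scene [230.  204.3] [228.4 204.6] 95 [ 0.4837 -0.1306] 
far [ 0.50535215 -0.12942527] top [286.2 213.3] [285.  219.4] 154 [ 0.4857 -0.1258] scene [233.1 205.5] [228.4 204.6] 95 [ 0.4898 -0.1363] 
bar [ 0.585673   -0.05993022] top [264.8 188.3] [264.9 188.8] 67 [ 0.5841 -0.0603] scene [264.6 207. ] [264.5 208.3] 82 [ 0.5906 -0.0661] 
round [ 0.56906978 -0.142273  ] top [290.2 193.7] [290.1 194.1] 104 [ 0.5677 -0.1417] scene [244.2 215.4] [243.8 217. ] 97 [ 0.574  -0.1494] 
sq [ 0.50333022 -0.043327  ] top [259.2 213.6] [259.3 213.9] 18 [ 0.5022 -0.0435] scene [250.  195.6] [249.8 197.1] 27 [ 0.5091 -0.0506]
```

>>> {"name": "move_arm", "arguments": {"motion": [0, 0, -1, 0, 0, -1, 1, 0, 0, -2, 0, 0, -2, 1, 0, 0, -3, 0, 0, -3, 1, 0, 0, -3, 0, 0, -3, 1, 0, 0, -3, 0, 0, -3, 1]}}

```text
time_s: 0.57
tcp_pos: [0.2769, 0.5611, 0.3162]
ee_rot: [[0.981, -0.196, 0.001], [-0.196, -0.981, 0.005], [-0.0, -0.005, -1.0]]
wrist_force: [-0.8, 0.1, -0.3]
gripper_width: 0.707
```

```bash
cat > tgt.py <<'E'
from h import *
import sys
a=np.deg2rad(-11.4); X=np.array([np.cos(a),np.sin(a)]);Y=np.array([-X[1],X[0]])
C=np.array([.5357,-.0928])
K=dict(far=(-23,-42),bar=(42,42),round=(42,-42))
x,y=K[sys.argv[1]]; p=np.array([*(C+X*x/1e3+Y*y/1e3),float(sys.argv[2])])
s=r.sense(); R=s['ee_rot']; print(s['time_s'],s['tcp_pos'],s['gripper_width'],s['wrist_force'])
from scipy.spatial.transform import Rotation as Ro
D=np.array([[X[0],Y[0]*-1,0],[X[1],-Y[1],0],[0,0,-1]])
print('shift',R.T@(p-s['tcp_pos'])/.04,'turn',Ro.from_matrix(R.T@D).as_rotvec(degrees=True)/5)
E
python3 tgt.py far .3
```

```text
0.5667 [0.27692481 0.56114443 0.31617875] 0.7072191629974407 [-0.82291375  0.08929682 -0.29857878]
shift [ 8.97532079 15.81212589  0.32749877] turn [-0.0545063   0.00228684  0.0166192 ]
```

>>> {"name": "move_arm", "arguments": {"motion": [0.45, 0.8, 0, 0, 0, 0, 1, 0.9, 1.6, 0, 0, 0, 0, 1, 1.35, 2.4, 0, 0, 0, 0, 1, 1.8, 3.2, 0, 0, 0, 0, 1, 2.25, 4, 0, 0, 0, 0, 1, 2.7, 4.8, 0, 0, 0, 0, 1, 3.15, 5.6, 0, 0, 0, 0, 1, 3.6, 6.4, 0, 0, 0, 0, 1, 4.05, 7.2, 0, 0, 0, 0, 1, 4.5, 8, 0, 0, 0, 0, 1, 4.95, 8.8, 0, 0, 0, 0, 1, 5.4, 9.6, 0, 0, 0, 0, 1, 5.85, 10.4, 0, 0, 0, 0, 1, 6.3, 11.2, 0, 0, 0, 0, 1, 6.75, 12, 0, 0, 0, 0, 1, 7.2, 12.8, 0, 0, 0, 0, 1, 7.65, 13.6, 0, 0, 0, 0, 1, 8.1, 14.4, 0, 0, 0, 0, 1, 8.55, 15.2, 0, 0, 0, 0, 1, 9, 15.8, 0.3, 0, 0, 0, 1]}}

```text
time_s: 2.23
tcp_pos: [0.5064, -0.1318, 0.3015]
ee_rot: [[0.98, -0.198, 0.002], [-0.198, -0.98, 0.004], [0.002, -0.004, -1.0]]
wrist_force: [1.3, 1.7, 0.5]
gripper_width: 0.007
```

```bash
python3 tgt.py far .13
```

```text
2.2333 [ 0.50636024 -0.13182382  0.3015025 ] 0.007182323754213122 [1.29452365 1.70896295 0.47549278]
shift [-0.05576978 -0.03250786  4.28766163] turn [-0.05024638 -0.01855609 -0.00444601]
```

>>> {"name": "move_arm", "arguments": {"motion": [0, 0, 1, 0, 0, 0, 1, 0, 0, 2, 0, 0, 0, 1, -0.05, -0.03, 3, 0, 0, 0, 1, -0.05, -0.03, 3.8, 0, 0, 0, 1, -0.05, -0.03, 4.3, 0, 0, 0, 1, -0.05, -0.03, 4.3, 0, 0, 0, 1, -0.05, -0.03, 4.3, 0, 0, 0, 1]}}

```text
time_s: 2.82
tcp_pos: [0.5038, -0.1297, 0.128]
ee_rot: [[0.98, -0.198, -0.002], [-0.198, -0.98, 0.004], [-0.003, -0.003, -1.0]]
wrist_force: [0.1, -0.6, 0.0]
gripper_width: 0.009
```

```bash
python3 tgt.py far .094; python3 - <<'E'
from h import *
import cv2
w=imaging.capture('wrist'); P=imaging.camera_params('wrist')
cv2.imwrite('pics/w1.png',w)
c=imaging.capture('scene')[150:250,190:340]
cv2.imwrite('pics/s1.png',cv2.resize(c,None,fx=5,fy=5,interpolation=cv2.INTER_CUBIC))
s=r.sense()
for n,xyz in dict(far=(.5049,-.1294,.086),rk=(.4862,-.1257,.078),rd=(.5686,-.1423,.084),bar=(.5852,-.0599,.082),sq=(.5028,-.0433,.082),tcp=s['tcp_pos']).items(): print(n,proj('wrist',xyz,P).round(1))
E
```

```text
2.8167 [ 0.50378116 -0.12971676  0.12799837] 0.009312024102566319 [ 0.11900333 -0.56285165  0.02414007]
shift [ 0.0270098 -0.0098394  0.8499262] turn [-0.03520411  0.02979482 -0.00659356]
far [252.8 200. ]
rk [253.  218.2]
rd [252.9 118. ]
bar [143.6 117.9]
sq [153.8 219.8]
tcp [252.4 218.9]
```

View pics/w1.png

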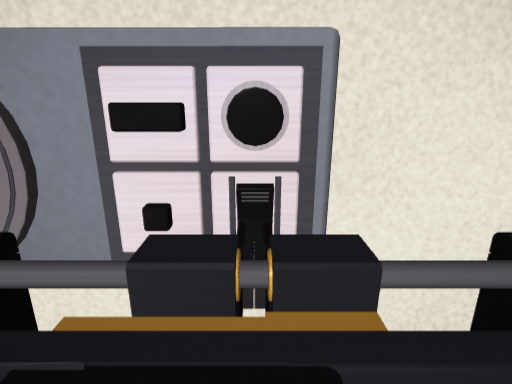

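View pics/s1.png

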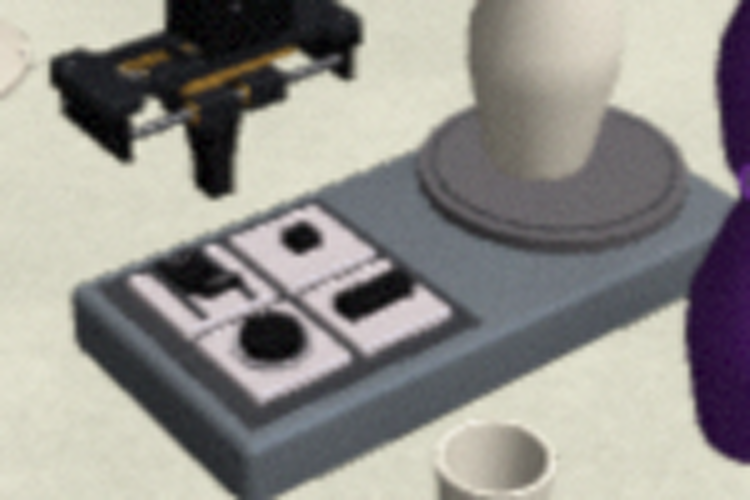

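The wrist view shows the round button at (254,117) and the rocker's far end at about (255,200). Both match the predicted pixels within 1–2 px. The fingertips are over the far half of the rocker, so I'll press in small steps.

>>> {"name": "move_arm", "arguments": {"motion": [0.03, 0, 0.5, 0, 0, 0, 1, 0.03, 0, 0.8, 0, 0, 0, 1, 0.03, 0, 0.9, 0, 0, 0, 1, 0.03, 0, 1.0, 0, 0, 0, 1, 0.03, 0, 1.1, 0, 0, 0, 1, 0.03, 0, 1.15, 0, 0, 0, 1, 0.03, 0, 1.2, 0, 0, 0, 1, 0.03, 0, 1.2, 0, 0, 0, 1]}}

```text
time_s: 3.58
tcp_pos: [0.5076, -0.1297, 0.0828]
ee_rot: [[0.98, -0.198, 0.005], [-0.198, -0.98, 0.004], [0.004, -0.004, -1.0]]
wrist_force: [0.2, 0.3, -0.1]
gripper_width: 0.004
```

>>> {"name": "move_arm", "arguments": {"motion": [-0.05, 0, 0.03, 0, 0, 0, 1, -0.05, 0, 0.06, 0, 0, 0, 1, -0.05, 0, 0.06, 0, 0, 0, 1]}}

```text
time_s: 3.83
tcp_pos: [0.5054, -0.1293, 0.0804]
ee_rot: [[0.98, -0.198, 0.005], [-0.198, -0.98, 0.004], [0.004, -0.005, -1.0]]
wrist_force: [-0.3, 0.5, -0.3]
gripper_width: 0.006
```

>>> {"name": "move_arm", "arguments": {"motion": [0, 0, 0.03, 0, 0, 0, 1, 0, 0, 0.06, 0, 0, 0, 1, 0, 0, 0.06, 0, 0, 0, 1]}}

```text
time_s: 4.08
tcp_pos: [0.5053, -0.1293, 0.0778]
ee_rot: [[0.98, -0.198, 0.004], [-0.198, -0.98, 0.004], [0.004, -0.004, -1.0]]
wrist_force: [-0.2, -0.0, -1.1]
gripper_width: 0.009
```

```bash
python3 - <<'E'
from h import *
import cv2
cv2.imwrite('pics/w2.png',imaging.capture('wrist'))
c=imaging.capture('scene')[150:250,190:340]
cv2.imwrite('pics/s2.png',cv2.resize(c,None,fx=5,fy=5,interpolation=cv2.INTER_CUBIC))
print(r.sense()['wrist_force'],r.sense()['moment'])
E
```

```text
[-0.53481611  0.60266523  0.02479072] [-5.23493413e-02  5.87727475e-05 -1.37765876e-02]
```

View pics/w2.png

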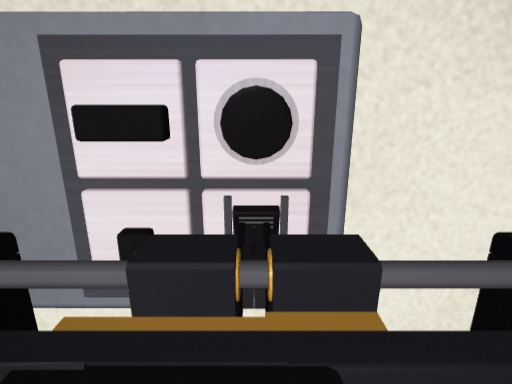

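View pics/s2.png

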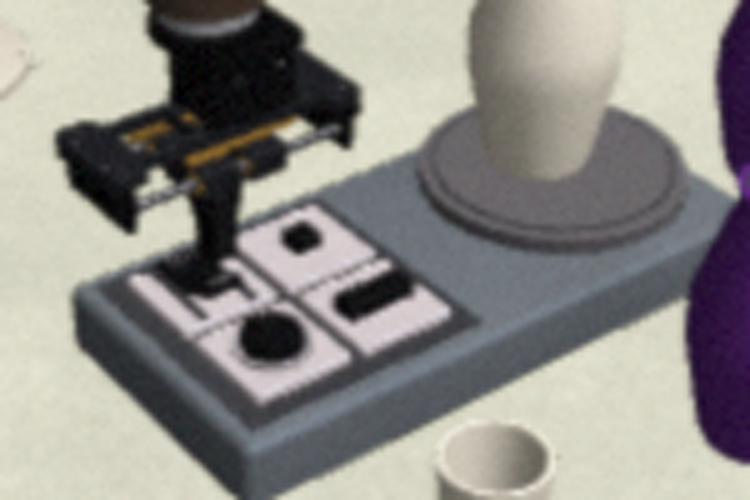

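The pictures show the tip at the rocker, but I can't tell from them how far it has tilted. I'll keep pressing until the force shows the stop.

>>> {"name": "move_arm", "arguments": {"motion": [0, 0, 0.03, 0, 0, 0, 1, 0, 0, 0.05, 0, 0, 0, 1]}}

```text
time_s: 4.35
tcp_pos: [0.5054, -0.1293, 0.0758]
ee_rot: [[0.98, -0.198, 0.005], [-0.198, -0.98, 0.004], [0.004, -0.004, -1.0]]
wrist_force: [0.4, 0.5, 0.4]
gripper_width: 0.003
```

>>> {"name": "move_arm", "arguments": {"motion": [0, 0, 0.03, 0, 0, 0, 1, 0, 0, 0.05, 0, 0, 0, 1]}}

```text
time_s: 4.52
tcp_pos: [0.5054, -0.1292, 0.0736]
ee_rot: [[0.98, -0.198, 0.004], [-0.198, -0.98, 0.004], [0.004, -0.004, -1.0]]
wrist_force: [0.1, -0.9, -0.4]
gripper_width: 0.001
```

```bash
python3 - <<'E'
from h import *
import cv2
im=imaging.capture('scene'); p=r.sense()['tcp_pos']; print(p,proj('scene',p),r.sense()['wrist_force'])
c=im[180:230,200:275]
c=cv2.resize(c,None,fx=10,fy=10,interpolation=cv2.INTER_CUBIC); c=cv2.convertScaleAbs(c,alpha=1.8,beta=10)
u=(proj('scene',p)-[200,180])*10+5
cv2.circle(c,tuple(int(v) for v in u),4,(0,0,255),-1)
cv2.imwrite('pics/s3.png',c)
t=imaging.capture('top'); c=cv2.resize(t[175:245,240:325],None,fx=8,fy=8,interpolation=cv2.INTER_CUBIC); cv2.imwrite('pics/t3.png',cv2.convertScaleAbs(c,alpha=1.6,beta=10))
E
```

```text
[ 0.50523403 -0.12927236  0.0734847 ] [233.18760578 208.50896566] [ 0.23022567 -0.25876977  0.33447321]
```

View pics/s3.png

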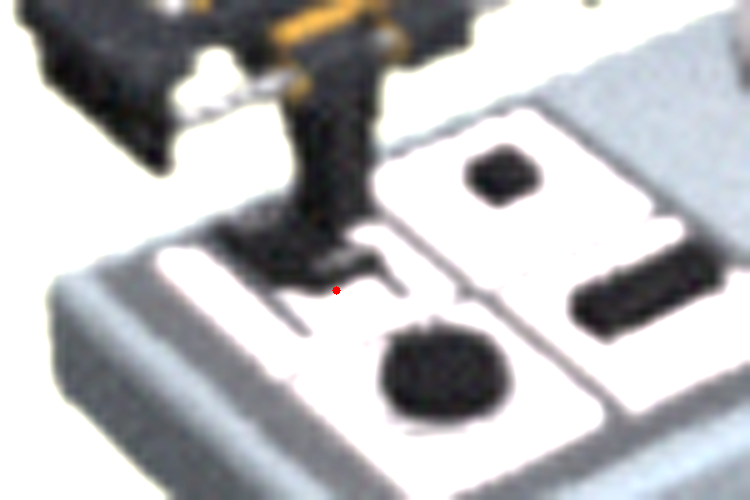

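View pics/t3.png

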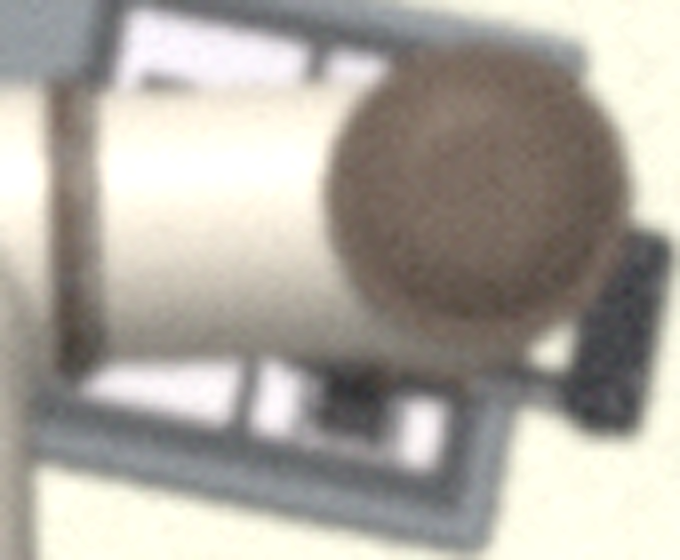

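```bash
python3 - <<'E'
from h import *
import cv2
c0=np.array([275,60]);im=cv2.imread('pics/scene0.png')
R=np.array([[.8965,-.443,-.0009],[-.443,-.8965,-.0019],[0,.002,-1]]);p=np.array([.2765,.5598,.1929])
c=cv2.convertScaleAbs(cv2.resize(im[60:110,275:350],None,fx=10,fy=10,interpolation=cv2.INTER_CUBIC),alpha=1.8,beta=10)
for o in ([0,0,0],[0,.0435,0],[0,-.0435,0]):
    u=(proj('scene',p+R@np.array(o))-c0)*10+5; print(u); cv2.circle(c,tuple(int(v) for v in u),4,(0,0,255),-1)
cv2.imwrite('pics/s0c.png',c)
im=cv2.imread('pics/s1.png')
u=(proj('scene',[.5038,-.1297,.128])-[190,150])*5+2; print(u); cv2.circle(im,tuple(int(v) for v in u),4,(0,0,255),-1)
cv2.imwrite('pics/s1c.png',im)
E
```

```text
[281.68395265 428.57007695]
[196.87335994 440.86206561]
[365.21165959 416.46402281]
[213.56284507 227.49104222]
```

View pics/s0c.png

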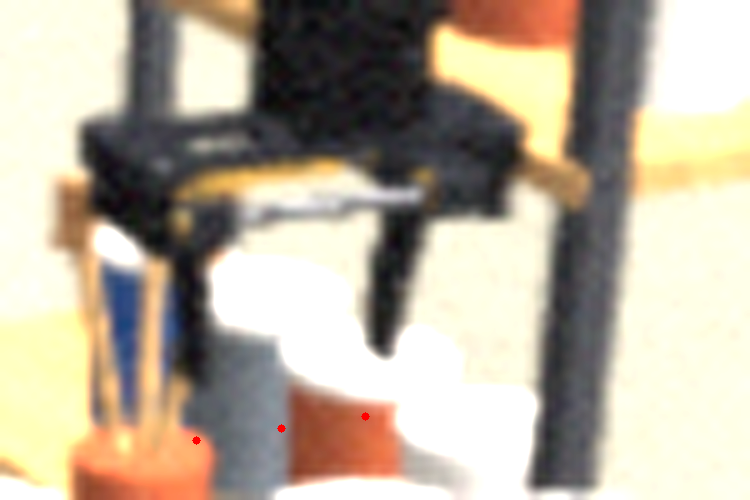

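View pics/s1c.png

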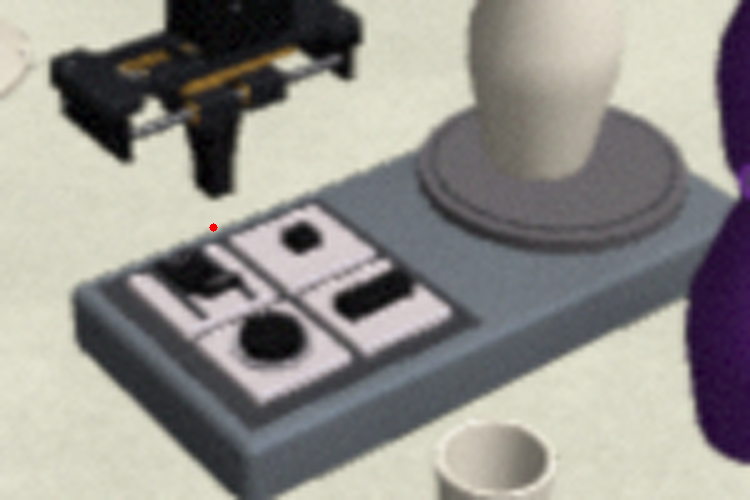

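The scene view shows the tip about 6 px above the projected TCP, both at the start and now. The wrist view of the open tips agrees. The real fingertips end roughly 20–30 mm short of the reported TCP, so nothing has been touched yet. I'll go on down and use the force reading to find contact.

>>> {"name": "move_arm", "arguments": {"motion": [0, 0, 0.05, 0, 0, 0, 1, 0, 0, 0.08, 0, 0, 0, 1, 0, 0, 0.08, 0, 0, 0, 1]}}

```text
time_s: 4.87
tcp_pos: [0.505, -0.1292, 0.07]
ee_rot: [[0.98, -0.198, 0.003], [-0.198, -0.98, 0.004], [0.003, -0.004, -1.0]]
wrist_force: [0.3, -0.3, 0.2]
gripper_width: 0.006
```

>>> {"name": "move_arm", "arguments": {"motion": [0, 0, 0.05, 0, 0, 0, 1, 0, 0, 0.08, 0, 0, 0, 1, 0, 0, 0.08, 0, 0, 0, 1]}}

```text
time_s: 5.12
tcp_pos: [0.5047, -0.1292, 0.0665]
ee_rot: [[0.98, -0.198, 0.003], [-0.198, -0.98, 0.004], [0.002, -0.004, -1.0]]
wrist_force: [0.9, -0.2, 0.4]
gripper_width: 0.005
```

>>> {"name": "move_arm", "arguments": {"motion": [0, 0, 0.05, 0, 0, 0, 1, 0, 0, 0.08, 0, 0, 0, 1, 0, 0, 0.08, 0, 0, 0, 1]}}

```text
time_s: 5.37
tcp_pos: [0.5045, -0.1292, 0.0629]
ee_rot: [[0.98, -0.198, 0.002], [-0.198, -0.98, 0.004], [0.001, -0.004, -1.0]]
wrist_force: [-0.3, 0.1, 0.5]
gripper_width: 0.009
```

```bash
python3 - <<'E'
from h import *
import cv2
im=imaging.capture('scene'); p=r.sense()['tcp_pos']
c=im[180:230,200:275]
c=cv2.resize(c,None,fx=10,fy=10,interpolation=cv2.INTER_CUBIC); c=cv2.convertScaleAbs(c,alpha=3,beta=-15)
u=(proj('scene',p)-[200,180])*10+5
cv2.circle(c,tuple(int(v) for v in u),4,(0,0,255),-1)
cv2.imwrite('pics/s4.png',c)
w=imaging.capture('wrist'); cv2.imwrite('pics/w4.png',cv2.convertScaleAbs(cv2.resize(w[160:310,180:330],None,fx=4,fy=4,interpolation=cv2.INTER_CUBIC),alpha=3,beta=0))
E
```

```text
(no output)
```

View pics/s4.png

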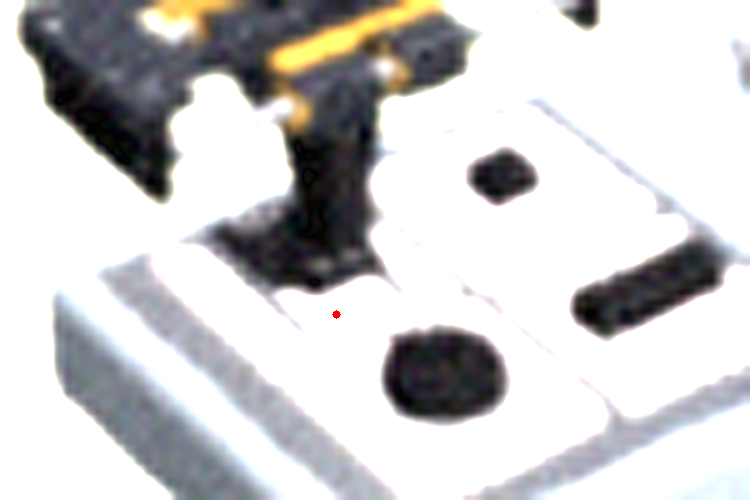

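View pics/w4.png

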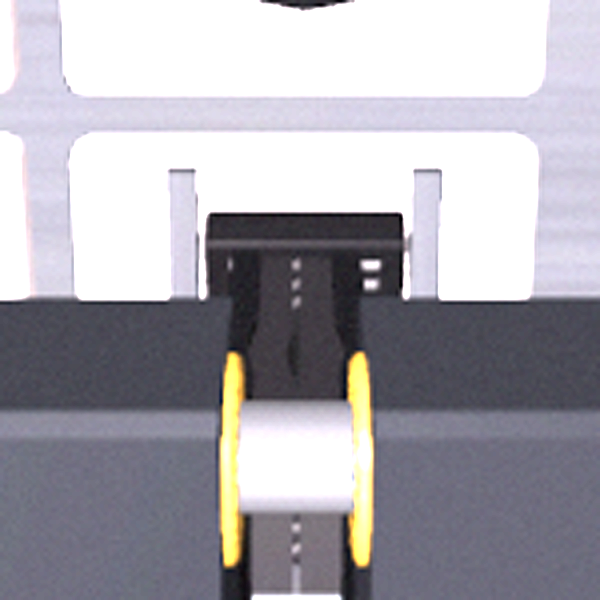

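The wrist zoom shows the closed fingers over the rocker's far end, near (252,222) in the full picture, with no clear tilt yet. I'll continue down.

>>> {"name": "move_arm", "arguments": {"motion": [0.02, 0, 0.04, 0, 0, 0, 1, 0.02, 0, 0.06, 0, 0, 0, 1, 0.02, 0, 0.06, 0, 0, 0, 1]}}

```text
time_s: 5.72
tcp_pos: [0.506, -0.1294, 0.061]
ee_rot: [[0.98, -0.198, 0.003], [-0.198, -0.98, 0.004], [0.003, -0.004, -1.0]]
wrist_force: [0.2, -0.4, 2.2]
gripper_width: 0.006
```

>>> {"name": "move_arm", "arguments": {"motion": [0.02, 0, 0.04, 0, 0, 0, 1, 0.02, 0, 0.06, 0, 0, 0, 1, 0.02, 0, 0.06, 0, 0, 0, 1]}}

```text
time_s: 5.97
tcp_pos: [0.5071, -0.1296, 0.0585]
ee_rot: [[0.98, -0.198, 0.004], [-0.198, -0.98, 0.003], [0.003, -0.004, -1.0]]
wrist_force: [-0.2, -0.5, 0.8]
gripper_width: 0.005
```

>>> {"name": "move_arm", "arguments": {"motion": [0.02, 0, 0.04, 0, 0, 0, 1, 0.02, 0, 0.06, 0, 0, 0, 1, 0.02, 0, 0.06, 0, 0, 0, 1]}}

```text
time_s: 6.22
tcp_pos: [0.508, -0.1298, 0.056]
ee_rot: [[0.98, -0.198, 0.004], [-0.198, -0.98, 0.003], [0.003, -0.004, -1.0]]
wrist_force: [-0.4, -0.6, 1.7]
gripper_width: 0.004
```

>>> {"name": "move_arm", "arguments": {"motion": [-0.04, 0, 0.04, 0, 0, 0, 1, -0.04, 0, 0.06, 0, 0, 0, 1, -0.04, 0, 0.06, 0, 0, 0, 1]}}

```text
time_s: 6.47
tcp_pos: [0.5068, -0.1294, 0.0536]
ee_rot: [[0.98, -0.198, 0.005], [-0.198, -0.98, 0.003], [0.004, -0.004, -1.0]]
wrist_force: [1.2, -0.4, 1.5]
gripper_width: 0.006
```

>>> {"name": "move_arm", "arguments": {"motion": [0, 0, 0.03, 0, 0, 0, 1, 0, 0, 0.05, 0, 0, 0, 1, 0, 0, 0.05, 0, 0, 0, 1]}}

```text
time_s: 6.72
tcp_pos: [0.5071, -0.1294, 0.0515]
ee_rot: [[0.98, -0.197, 0.005], [-0.197, -0.98, 0.003], [0.005, -0.004, -1.0]]
wrist_force: [0.8, -0.6, 2.2]
gripper_width: 0.002
```

>>> {"name": "move_arm", "arguments": {"motion": [0, 0, 0.03, 0, 0, 0, 1, 0, 0, 0.05, 0, 0, 0, 1, 0, 0, 0.05, 0, 0, 0, 1]}}

```text
time_s: 6.97
tcp_pos: [0.5074, -0.1295, 0.0498]
ee_rot: [[0.98, -0.197, 0.006], [-0.197, -0.98, 0.003], [0.005, -0.004, -1.0]]
wrist_force: [0.9, -1.2, 3.8]
gripper_width: 0.007
```

>>> {"name": "move_arm", "arguments": {"motion": [0, 0, 0.03, 0, 0, 0, 1, 0, 0, 0.05, 0, 0, 0, 1, 0, 0, 0.05, 0, 0, 0, 1]}}

```text
time_s: 7.22
tcp_pos: [0.5075, -0.1295, 0.0496]
ee_rot: [[0.981, -0.196, 0.006], [-0.196, -0.981, 0.002], [0.005, -0.004, -1.0]]
wrist_force: [-3.0, 2.2, 13.8]
gripper_width: 0.008
```

>>> {"name": "move_arm", "arguments": {"motion": [-0.03, 0, 0.04, 0, 0, 0, 1, -0.03, 0, 0.08, 0, 0, 0, 1, -0.03, 0, 0.08, 0, 0, 0, 1]}}

```text
time_s: 7.47
tcp_pos: [0.5076, -0.1296, 0.0495]
ee_rot: [[0.981, -0.195, 0.009], [-0.195, -0.981, 0.001], [0.008, -0.003, -1.0]]
wrist_force: [-2.3, 0.9, 18.4]
gripper_width: 0.003
```

The force rose sharply with no more travel at z=0.0495, so that's the hard stop. It puts the true tip about 28 mm short of the reported TCP. Now I'll lift and look.

>>> {"name": "move_arm", "arguments": {"motion": [0, 0, -0.5, 0, 0, 0, 1, 0, 0, -1.2, 0, 0, 0, 1, 0, 0, -2, 0, 0, 0, 1, 0, 0, -2, 0, 0, 0, 1]}}

```text
time_s: 7.8
tcp_pos: [0.51, -0.13, 0.1349]
ee_rot: [[0.981, -0.194, 0.018], [-0.194, -0.981, 0.0], [0.018, -0.004, -1.0]]
wrist_force: [1.6, 0.2, 0.6]
gripper_width: 0.005
```

```bash
python3 tgt.py bar .08; python3 - <<'E'
from h import *
import cv2
im=imaging.capture('scene')
c=im[180:230,200:275]
c=cv2.resize(c,None,fx=8,fy=8,interpolation=cv2.INTER_CUBIC); c=cv2.convertScaleAbs(c,alpha=2.2,beta=-5)
w=imaging.capture('wrist'); w=cv2.convertScaleAbs(w,alpha=2,beta=0)
cv2.imwrite('pics/s5.png',c);cv2.imwrite('pics/w5.png',w)
E
```

```text
7.8 [ 0.51004372 -0.12995547  0.13491398] 0.004521577603330276 [1.60058232 0.15851885 0.59453122]
shift [ 1.47884783 -2.07571976  1.40768517] turn [-0.04437202 -0.20633025  0.04805829]
```

View pics/s5.png

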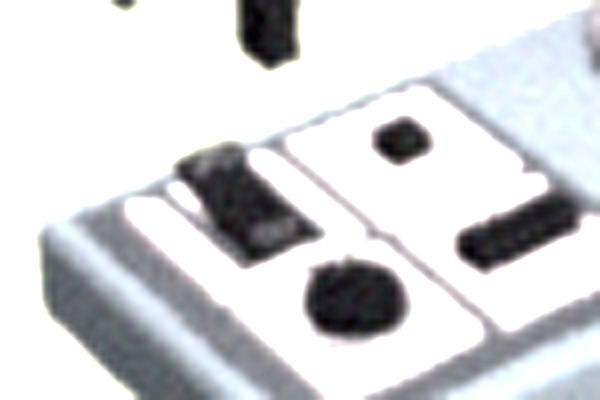

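View pics/w5.png

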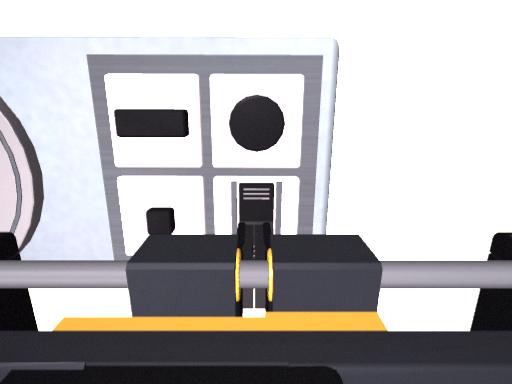

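The rocker has tipped: its near half is now up and its far half level. Next is the bar key.

>>> {"name": "move_arm", "arguments": {"motion": [0.4, -0.6, 0, 0, -0.2, 0.05, 1, 0.8, -1.2, 0, 0, -0.2, 0.05, 1, 1.2, -1.7, 0.3, 0, -0.2, 0.05, 1, 1.48, -2.08, 0.8, 0, -0.2, 0.05, 1, 1.48, -2.08, 1.2, 0, -0.2, 0.05, 1, 1.48, -2.08, 1.4, 0, -0.2, 0.05, 1, 1.48, -2.08, 1.4, 0, -0.2, 0.05, 1, 1.48, -2.08, 1.4, 0, -0.2, 0.05, 1]}}

```text
time_s: 8.57
tcp_pos: [0.5802, -0.0597, 0.0737]
ee_rot: [[0.98, -0.2, -0.011], [-0.2, -0.98, 0.005], [-0.012, -0.003, -1.0]]
wrist_force: [0.3, 0.3, 0.9]
gripper_width: 0.004
```

```bash
python3 tgt.py bar .056; python3 - <<'E'
from h import *
import cv2
im=imaging.capture('scene')
c=im[170:230,210:300]
c=cv2.resize(c,None,fx=8,fy=8,interpolation=cv2.INTER_CUBIC); c=cv2.convertScaleAbs(c,alpha=2.2,beta=-5)
w=imaging.capture('wrist'); w=cv2.convertScaleAbs(w,alpha=2,beta=0)
cv2.imwrite('pics/s6.png',c);cv2.imwrite('pics/w6.png',w)
E
```

```text
8.5667 [ 0.58015087 -0.05969424  0.07370641] 0.004142473338961695 [0.2770128  0.26178112 0.88753641]
shift [ 0.1293137  -0.01810291  0.44124445] turn [-0.03136576  0.13255396 -0.02523935]
```

View pics/s6.png

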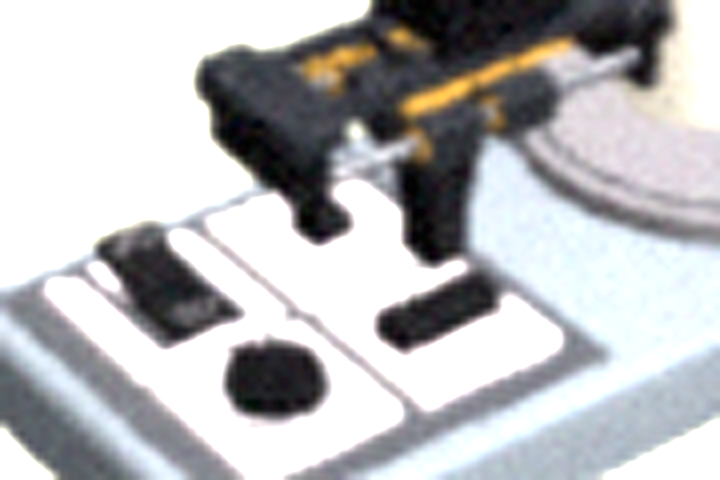

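View pics/w6.png

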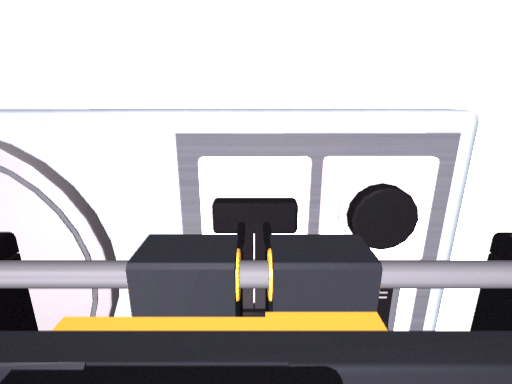

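The tip is centred over the bar key sideways: the bar spans columns 213–297 and the finger is at 255. It needs about 5 mm more in x. I'll shift and press.

>>> {"name": "move_arm", "arguments": {"motion": [0.13, 0, 0, 0, 0.13, 0, 1, 0.13, 0, 0.2, 0, 0.13, 0, 1, 0.13, 0, 0.35, 0, 0.13, 0, 1, 0.13, 0, 0.44, 0, 0.13, 0, 1, 0.13, 0, 0.44, 0, 0.13, 0, 1]}}

```text
time_s: 9.08
tcp_pos: [0.5854, -0.0607, 0.0566]
ee_rot: [[0.98, -0.2, 0.002], [-0.2, -0.98, 0.003], [0.001, -0.003, -1.0]]
wrist_force: [0.4, -0.2, 0.4]
gripper_width: 0.007
```

```bash
python3 tgt.py bar .0465
```

```text
9.0833 [ 0.58539209 -0.06074081  0.05662163] 0.0070263625403860375 [ 0.36120154 -0.17578101  0.41996642]
shift [-0.00974567 -0.01788882  0.25309159] turn [-0.03931366 -0.01460171 -0.03035337]
```

>>> {"name": "move_arm", "arguments": {"motion": [0, 0, 0.05, 0, 0, 0, 1, 0, 0, 0.1, 0, 0, 0, 1, 0, 0, 0.15, 0, 0, 0, 1, 0, 0, 0.2, 0, 0, 0, 1, 0, 0, 0.2, 0, 0, 0, 1]}}

```text
time_s: 9.5
tcp_pos: [0.5854, -0.0608, 0.0485]
ee_rot: [[0.98, -0.2, 0.002], [-0.2, -0.98, 0.003], [0.001, -0.003, -1.0]]
wrist_force: [0.1, -0.6, 0.5]
gripper_width: 0.003
```

>>> {"name": "move_arm", "arguments": {"motion": [-0.02, 0, 0.04, 0, 0, 0, 1, -0.02, 0, 0.07, 0, 0, 0, 1, -0.02, 0, 0.07, 0, 0, 0, 1]}}

```text
time_s: 9.75
tcp_pos: [0.5855, -0.0608, 0.0468]
ee_rot: [[0.98, -0.2, 0.004], [-0.2, -0.98, 0.003], [0.003, -0.003, -1.0]]
wrist_force: [-1.3, -0.3, 6.5]
gripper_width: 0.006
```

>>> {"name": "move_arm", "arguments": {"motion": [-0.02, 0, 0.04, 0, 0, 0, 1, -0.02, 0, 0.07, 0, 0, 0, 1, -0.02, 0, 0.07, 0, 0, 0, 1]}}

```text
time_s: 10.0
tcp_pos: [0.5856, -0.0608, 0.0467]
ee_rot: [[0.98, -0.198, 0.006], [-0.198, -0.98, 0.002], [0.006, -0.003, -1.0]]
wrist_force: [-4.3, -0.2, 14.8]
gripper_width: 0.005
```

It stopped firm at z=0.0467 with 15 N, matching the expected 0.0465. I'll lift and check.

>>> {"name": "move_arm", "arguments": {"motion": [0, 0, -0.5, 0, 0, 0, 1, 0, 0, -1.2, 0, 0, 0, 1, 0, 0, -1.5, 0, 0, 0, 1, 0, 0, -1.5, 0, 0, 0, 1]}}

```text
time_s: 10.33
tcp_pos: [0.5875, -0.0606, 0.11]
ee_rot: [[0.98, -0.198, 0.013], [-0.198, -0.98, 0.002], [0.012, -0.005, -1.0]]
wrist_force: [0.1, -0.8, -0.5]
gripper_width: 0.003
```

```bash
python3 tgt.py round .1; python3 - <<'E'
from h import *
import cv2
im=imaging.capture('scene')
c=im[170:230,210:300]
c=cv2.resize(c,None,fx=8,fy=8,interpolation=cv2.INTER_CUBIC); c=cv2.convertScaleAbs(c,alpha=2.2,beta=-5)
w=imaging.capture('wrist'); w=cv2.convertScaleAbs(w,alpha=1.3,beta=0)
cv2.imwrite('pics/s7.png',c);cv2.imwrite('pics/w7.png',w)
E
```

```text
10.3333 [ 0.58752285 -0.06061029  0.1099837 ] 0.0033888823515428523 [ 0.06496634 -0.75138854 -0.54614764]
shift [-0.06329623  2.09618683  0.23833054] turn [-0.0573515  -0.14275028 -0.00377652]
```

View pics/s7.png

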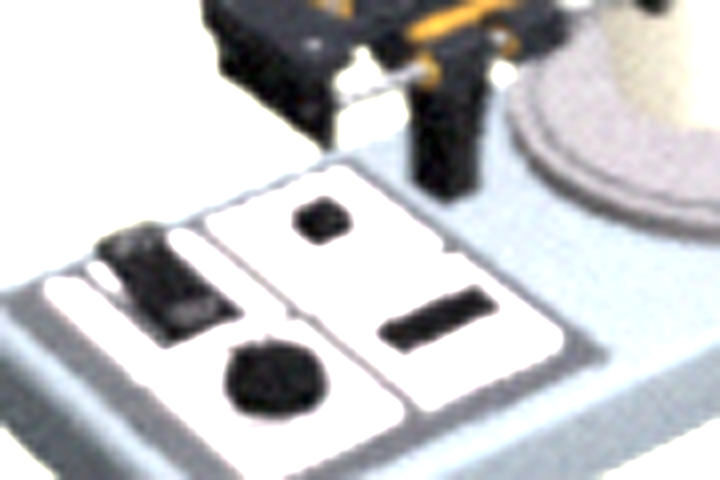

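View pics/w7.png

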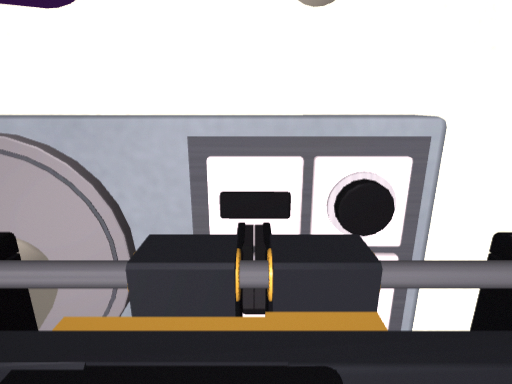

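In the scene view the bar key is now flush and thin, near (437,320) in the crop. The square key is still up and the rocker still tipped. Now the round button.

>>> {"name": "move_arm", "arguments": {"motion": [-0.06, 0.7, 0, 0, -0.14, 0, 1, -0.06, 1.4, 0, 0, -0.14, 0, 1, -0.06, 2.0, 0, 0, -0.14, 0, 1, -0.06, 2.1, 0.5, 0, -0.14, 0, 1, -0.06, 2.1, 1.0, 0, -0.14, 0, 1, -0.06, 2.1, 1.1, 0, -0.14, 0, 1, -0.06, 2.1, 1.1, 0, -0.14, 0, 1]}}

```text
time_s: 11.02
tcp_pos: [0.5637, -0.1424, 0.059]
ee_rot: [[0.98, -0.199, -0.013], [-0.199, -0.98, 0.005], [-0.013, -0.003, -1.0]]
wrist_force: [0.5, 0.6, -0.1]
gripper_width: 0.004
```

```bash
python3 tgt.py round .0485; python3 - <<'E'
from h import *
import cv2
w=imaging.capture('wrist'); w=cv2.convertScaleAbs(w,alpha=1.3,beta=0)
cv2.imwrite('pics/w8.png',w)
E
```

```text
11.0167 [ 0.56372606 -0.14237302  0.05902721] 0.004045951396216496 [ 0.52126407  0.62045833 -0.13636802]
shift [ 0.12168298 -0.0259192   0.26163921] turn [-0.02969534  0.15370262 -0.02036872]
```

View pics/w8.png

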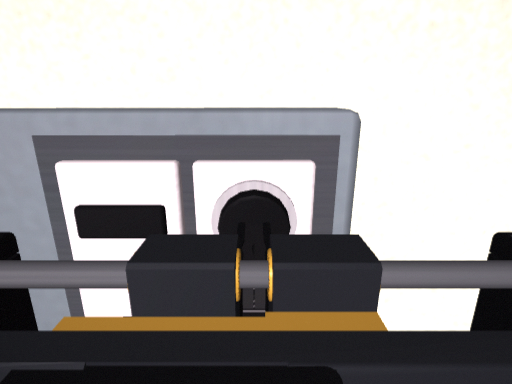

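The finger is centred over the button sideways, with the collar at (254,218). I'll shift 5 mm in x and press.

>>> {"name": "move_arm", "arguments": {"motion": [0.12, 0, 0, 0, 0.15, 0, 1, 0.12, 0, 0, 0, 0.15, 0, 1, 0.12, 0, 0.08, 0, 0.15, 0, 1, 0.12, 0, 0.15, 0, 0.15, 0, 1, 0.12, 0, 0.22, 0, 0.15, 0, 1, 0.12, 0, 0.28, 0, 0.15, 0, 1, 0.12, 0, 0.32, 0, 0.15, 0, 1, 0.12, 0, 0.32, 0, 0.15, 0, 1]}}

```text
time_s: 11.73
tcp_pos: [0.5706, -0.143, 0.0489]
ee_rot: [[0.98, -0.198, 0.005], [-0.198, -0.98, 0.002], [0.005, -0.003, -1.0]]
wrist_force: [-1.1, 2.0, 5.7]
gripper_width: 0.002
```

>>> {"name": "move_arm", "arguments": {"motion": [-0.02, 0, 0.05, 0, 0, 0, 1, -0.02, 0, 0.1, 0, 0, 0, 1, -0.02, 0, 0.1, 0, 0, 0, 1, -0.02, 0, 0.1, 0, 0, 0, 1]}}

```text
time_s: 12.07
tcp_pos: [0.5707, -0.143, 0.0487]
ee_rot: [[0.981, -0.196, 0.008], [-0.196, -0.981, 0.001], [0.008, -0.002, -1.0]]
wrist_force: [-6.1, 2.9, 19.3]
gripper_width: 0.004
```

>>> {"name": "move_arm", "arguments": {"motion": [0, 0, 0.08, 0, 0, 0, 1, 0, 0, 0.08, 0, 0, 0, 1, 0, 0, 0.08, 0, 0, 0, 1, 0, 0, 0.08, 0, 0, 0, 1, 0, 0, 0.08, 0, 0, 0, 1, 0, 0, 0.08, 0, 0, 0, 1, 0, 0, 0.08, 0, 0, 0, 1, 0, 0, 0.08, 0, 0, 0, 1, 0, 0, 0.08, 0, 0, 0, 1]}}

```text
time_s: 12.82
tcp_pos: [0.5707, -0.1431, 0.0487]
ee_rot: [[0.981, -0.195, 0.009], [-0.195, -0.981, -0.0], [0.008, -0.002, -1.0]]
wrist_force: [-6.7, 4.2, 18.0]
gripper_width: 0.004
```

>>> {"name": "move_arm", "arguments": {"motion": [0, 0, -0.5, 0, 0, 0, 1, 0, 0, -1.3, 0, 0, 0, 1, 0, 0, -2.2, 0, 0, 0, 1, 0, 0, -3, 0, 0, 0, 1, 0, 0, -3, 0, 0, 0, 1, 0, 0, -3, 0, 0, 0, 1]}}

```text
time_s: 13.32
tcp_pos: [0.5707, -0.143, 0.1706]
ee_rot: [[0.981, -0.195, 0.013], [-0.195, -0.981, 0.0], [0.013, -0.003, -1.0]]
wrist_force: [-0.4, -0.8, -1.4]
gripper_width: 0.003
```

```bash
python3 - <<'E'
from h import *
import cv2
im=imaging.capture('scene'); cv2.imwrite('pics/s9f.png',im)
c=im[170:230,210:300]
c=cv2.resize(c,None,fx=8,fy=8,interpolation=cv2.INTER_CUBIC); c=cv2.convertScaleAbs(c,alpha=2.2,beta=-5)
w=imaging.capture('wrist')
cv2.imwrite('pics/s9.png',c);cv2.imwrite('pics/w9.png',w); s=r.sense(); print(s['time_s'],s['tcp_pos'],s['wrist_force'])
E
```

```text
13.4167 [ 0.56866833 -0.14289734  0.16743062] [ 0.10643066 -0.06257911 -0.56580003]
```

View pics/s9.png

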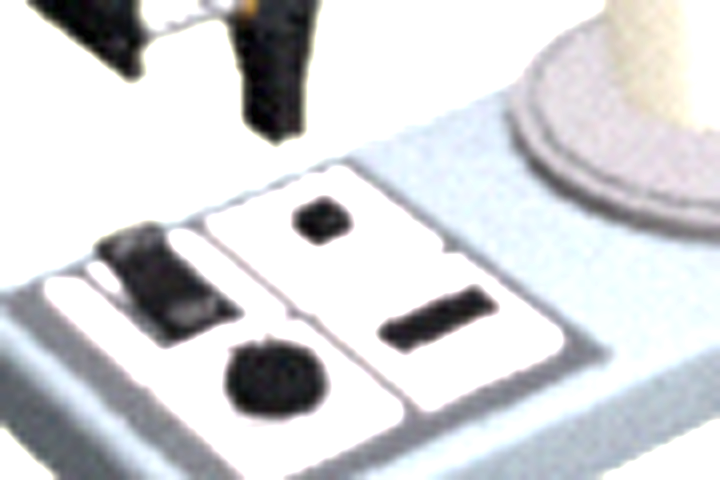

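View pics/w9.png

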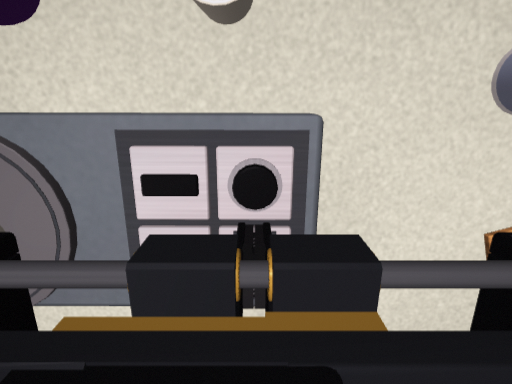

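View pics/s9f.png

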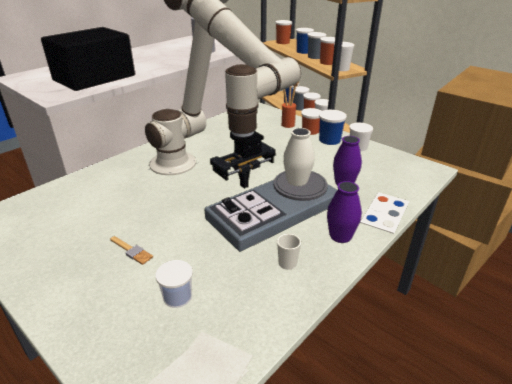

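The scene shows the rocker tipped, the bar key down, the square key up and the round button back up. The vase, tub, brush and cup are where they started, and the arm is clear. I'm handing in the job.

```bash
python3 -c "
from station import r
print(r.finish_job())"
```

```text
the job is handed in; nothing more can be done
None
```

The wheel's start sequence is done in the order asked and handed in at about 13.4 s of the 51 s allowed. I used only the closed fingertips.

| Step | Stopped at (reported TCP height) | Force at the stop | Afterwards |
|---|---|---|---|
| Rocker, far end pushed down | 49.5 mm | about 18 N | stays tipped |
| Bar key pressed in | 46.7 mm | about 15 N | stays down |
| Round button pressed, held about 1 s, released | 48.7 mm | 18–19 N | back up |

- **Last pictures:** the rocker was tipped, the bar key was down, and the square key and round button were up. The vase, tub, brush and cup looked unmoved, and the arm was clear of everything. I judged these by eye from the pictures, as the joint positions can't be read directly.
- **Disagreement found:** the real fingertips ended about 28 mm short of the reported TCP. The cameras and the contact heights both showed this. I pressed by force, and the bar key and round button then stopped within 0.2 mm of the heights I expected from that offset.
- **Camera mismatch:** key positions from the scene camera were 5–10 mm away from those of the top camera. I used the top camera, and the wrist camera agreed with it to within a few pixels.

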